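# Find the lid that snaps onto the canister on the blue felt mat

## Robot

A 7-joint arm with a two-finger parallel gripper is mounted at the origin on the work surface. World frame = base frame: x ahead of the robot, y to its left, z up, the work surface at z = 0. Lengths are in m, angles in rad, forces in N, time in s.
With the tool pointing down it reaches from about 0.425 to 0.875 m from the base axis. Payload 9.9 kg.
Tool frame: the origin (TCP) lies on the front face of the gripper's body, between the roots of the fingers; the fingertips stand 73 mm ahead of it and the grasp point (between the pads) lies bot.grasp_offset ahead of it (bot.grasp_offset is the distance from the TCP to the grasp point, in m); x points along the fingers, z is the direction in which the jaws open and shut, and the axes are right-handed (so a half turn about x gives the same grasp; the last joint's range is limited). The gripper opens to 85 mm and grips with 20 to 120 N. Pads are 22 mm wide; open, the fingers measure 114 mm over their backs; the gripper's body (76 mm by 85 mm) begins 54 mm behind the grasp point. The pads swing forward as they close: fully open they stand 13 mm farther back than shut.
Start: joints at [-1.346, 0.576, 0.025, 1.437, -0.015, 1.129, -0.057], TCP at [0.205, 0.643, 0.304] pointing down, gripper open.
Joint ranges: [-2.76, 2.76], [-0.34, 2.15], [-1.52, 1.57], [0.19, 2.46], [-1.09, 4.23], [0.17, 1.99], [-2.82, 2.82]. Speed limits (rad/s): [2.22, 2.22, 3.01, 3.01, 3.14, 3.14, 3.14].

## Interface

Orientations are given as a unit quaternion [w, x, y, z].
In Python, from plant import bot, grab_frame, calibration, workorder gives the robot as it stands.
- The arm moves only by the tool carry_out, never from a script. Its argument "series" is a list of rows, each a list of 5 numbers: the shift along the tool's x, y, z in mm, then the turn about the tool's x in rad, then the opening, from 0 (shut) to 1 (fully open). In form: [[x, y, z, yaw, jaw], ...]. A call has exactly 10 rows; each row is the pose to reach, as a shift and turn from the pose commanded when the call began, along the tool's axes at that moment; what a row does not reach only later rows make up. A row lasts 1/12 s, in which the tool goes at most 41.7 mm and 7.16 degrees, less where a joint would pass 70% of its speed; a pose out of reach is approached as far as the arm can. A call with a gripper value outside its range is refused whole. The fingers move at their own pace and stop on an object; the grip force is fixed at half the most. Time passes only in rows, so rows that repeat a pose let the fingers close, or fill a call up. It gives the time, the measured TCP pose, the force and the opening at its end, in the units of the state.
- bot.sense(): the state, without advancing time (a new reading comes with each control period).
- grab_frame(name): name is "scene" or "side" or "wrist"; returns the picture (420x560x3 uint8, red, green, blue); there is no depth.
- calibration(name): a dict with "fovy" (degrees; the focal length in pixels is half the picture's height over the tangent of half this angle, whatever the lens; pixels are square), "cx", "cy" (the principal point, pixels), "k1" (the pictures are not rectified: a ray, as slopes to the right and down, at radius r is drawn at 1 + k1 r^2 times it, then the intrinsics apply), "R" (3x3) and "t" (3): a world point X has camera coordinates R X + t; the wrist camera has in their place "tool_from_camera" (4x4, takes a point from camera to tool coordinates, whose origin is the TCP and whose axes are the tool frame's). Camera axes: x right, y down, z forward; pixel columns grow to the right and rows downward; lengths in m; the calibration is good to about 2 mm. A picture is of the moment at which its call begins: read the wrist's pose just before it. calibration takes no time and is no camera call.
- workorder.finish_job(): hands the job in, once; it reports no verdict.
The state is a dict: "clock": time; "q": joint angles; "qvel": joint speeds; "joint_efforts": joint torques, N m; "position": TCP position; "eef_rot": TCP orientation; "wrist_force": force on the tool from outside, world axes, zero at the start; "ft_torque": the same for the moment, N m; "gripper_width": opening from 0.0 (shut) to 1.0 (fully open).
Only numpy, scipy, OpenCV 4.12 (cv2) and the standard library are available. Lean on these libraries where they do the work, as an engineer would, in place of code of your own. Each camera call takes 0.05 s, during which the arm holds its last target.

## Task

One of the white canisters stands on the square blue felt mat without its lid. Try the three look-alike wooden lids on it to find the one that snaps on and holds when tugged, and leave that one pressed fully home, flat on the rim. Leave the two other lids lying on the tabletop, and do not push the remote, the mug or the candle about.

Things in the scene. Friction and masses are not known exactly. Their poses are not given: they have to be found in the camera images.
- mat: Square blue felt mat, 150 mm wide, 2 mm thick, fixed on the table; origin at its centre, on the tabletop. Exactly one of the three canisters stands on it, at its middle to within about 10 mm: that one is to be closed.
- canister_a: One of three white round canisters alike outside, fixed to the table: 98 mm across, 75 mm high, thick collar round an open round mouth 58, 66 or 74 mm wide (which is which is not told). Origin at the centre of the underside, z up. In the mouth, 9.5 mm below the rim, two opposite sprung steel catches stand 3.5 mm inwards.
- canister_b: Another, as canister_a. Only the lid whose bead is 2.4 mm narrower than the mouth belongs to a canister: about 8 N push it past the catches, it snaps home, disc flat on the rim (grip bar middle 97 mm above the canister's origin), and holds against a gentle pull of 5 N; about 10 N, or lifting it 3 mm, pull it off again.
- canister_c: Another, as canister_a. On any canister a lid too large stays about 16 mm proud of the rim however it is pressed; one too small drops in as deep as the right one but with no snap, and lifts off freely with no more than its weight.
- lid_1_knob (a point): One of three look-alike loose lids, 55 to 100 g: round wooden disc 94 mm across, 6 mm thick; on it in the middle a dark grip bar 44 mm long, 24 mm thick, 32 mm high; below it a grey round plug 16.5 mm deep, on which the lid stands. This point is the bar's middle: on the axis, 16 mm above the disc, 38.5 mm above the plug's foot. x along the bar, y across it, z up.
- lid_2_knob (a point): Another lid, as lid_1, with the same point. The lids differ only underneath: the rounded bead at the foot of the plug is 55.6, 63.6 or 71.6 mm across, each made for one canister's mouth; which lid is which is not told and must be found by trying.
- lid_3_knob (a point): Another lid, as lid_1, with the same point and axes. Each lid is 54.5 mm high in all.
- canister_a_l (a joint): One of the two opposite sprung catches in the mouth of canister_a: 0 = standing fully into the mouth (empty, or a loose lid), grows in m as it is pushed back into the collar, at most 0.006; 0.0005 to 0.0015 while it holds the snapped lid.
- canister_a_r (a joint): One of the two opposite sprung catches in the mouth of canister_a: 0 = standing fully into the mouth (empty, or a loose lid), grows in m as it is pushed back into the collar, at most 0.006; 0.0005 to 0.0015 while it holds the snapped lid.
- canister_b_l (a joint): One of the two opposite sprung catches in the mouth of canister_b: 0 = standing fully into the mouth (empty, or a loose lid), grows in m as it is pushed back into the collar, at most 0.006; 0.0005 to 0.0015 while it holds the snapped lid.
- canister_b_r (a joint): One of the two opposite sprung catches in the mouth of canister_b: 0 = standing fully into the mouth (empty, or a loose lid), grows in m as it is pushed back into the collar, at most 0.006; 0.0005 to 0.0015 while it holds the snapped lid.
- canister_c_l (a joint): One of the two opposite sprung catches in the mouth of canister_c: 0 = standing fully into the mouth (empty, or a loose lid), grows in m as it is pushed back into the collar, at most 0.006; 0.0005 to 0.0015 while it holds the snapped lid.
- canister_c_r (a joint): One of the two opposite sprung catches in the mouth of canister_c: 0 = standing fully into the mouth (empty, or a loose lid), grows in m as it is pushed back into the collar, at most 0.006; 0.0005 to 0.0015 while it holds the snapped lid.
- remote: Black remote control, 170 x 45 x 18 mm, loose bystander; origin at the centre of its underside.
- mug: Blue mug, 80 mm across, 95 mm high, handle to its +y, loose bystander; origin at the centre of its underside.
- candle: Amber glass candle, 70 mm across, 60 mm high, loose bystander; origin at the centre of its underside.
Things that resemble listed ones, but are neither listed nor needed, are in the scene too. Leave any pink or purple look-alike of the canister_b alone.

How it is judged:
At the end, for the whole second after the job is handed in: The canister on the mat has its lid snapped home, a catch pushed back over 0.3 mm: grip bar middle at most 99.5 mm above the canister's origin, within 2.5 mm of its axis, tilt under 0.06 rad. The other lids lie on the table, grip bar middles below 60 mm. All at rest (((horizontal distance between canister_a and mat below 0.03 m and value of joint any of canister_a_l, canister_a_r above 0.0003 m and ((z of lid_1_knob in the frame of canister_a between 0.09 and 0.0995 m and horizontal distance between lid_1_knob and canister_a below 0.0025 m and angle between lid_1_knob's own z axis and vertical below 0.06 rad) or (z of lid_2_knob in the frame of canister_a between 0.09 and 0.0995 m and horizontal distance between lid_2_knob and canister_a below 0.0025 m and angle between lid_2_knob's own z axis and vertical below 0.06 rad) or (z of lid_3_knob in the frame of canister_a between 0.09 and 0.0995 m and horizontal distance between lid_3_knob and canister_a below 0.0025 m and angle between lid_3_knob's own z axis and vertical below 0.06 rad))) or (horizontal distance between canister_b and mat below 0.03 m and value of joint any of canister_b_l, canister_b_r above 0.0003 m and ((z of lid_1_knob in the frame of canister_b between 0.09 and 0.0995 m and horizontal distance between lid_1_knob and canister_b below 0.0025 m and angle between lid_1_knob's own z axis and vertical below 0.06 rad) or (z of lid_2_knob in the frame of canister_b between 0.09 and 0.0995 m and horizontal distance between lid_2_knob and canister_b below 0.0025 m and angle between lid_2_knob's own z axis and vertical below 0.06 rad) or (z of lid_3_knob in the frame of canister_b between 0.09 and 0.0995 m and horizontal distance between lid_3_knob and canister_b below 0.0025 m and angle between lid_3_knob's own z axis and vertical below 0.06 rad))) or (horizontal distance between canister_c and mat below 0.03 m and value of joint any of canister_c_l, canister_c_r above 0.0003 m and ((z of lid_1_knob in the frame of canister_c between 0.09 and 0.0995 m and horizontal distance between lid_1_knob and canister_c below 0.0025 m and angle between lid_1_knob's own z axis and vertical below 0.06 rad) or (z of lid_2_knob in the frame of canister_c between 0.09 and 0.0995 m and horizontal distance between lid_2_knob and canister_c below 0.0025 m and angle between lid_2_knob's own z axis and vertical below 0.06 rad) or (z of lid_3_knob in the frame of canister_c between 0.09 and 0.0995 m and horizontal distance between lid_3_knob and canister_c below 0.0025 m and angle between lid_3_knob's own z axis and vertical below 0.06 rad)))) and ((height (world z) of lid_1_knob between 0 and 0.06 m and height (world z) of lid_2_knob between 0 and 0.06 m) or (height (world z) of lid_2_knob between 0 and 0.06 m and height (world z) of lid_3_knob between 0 and 0.06 m) or (height (world z) of lid_1_knob between 0 and 0.06 m and height (world z) of lid_3_knob between 0 and 0.06 m)) and linear speed of each of lid_1, lid_2, lid_3 below 0.02 m/s); the robot touches nothing.
It fails at once if the remote is pushed more than 40 mm (distance of remote from where it was at the start of the episode above 0.04 m).
It fails at once if the mug is pushed more than 40 mm (distance of mug from where it was at the start of the episode above 0.04 m).
It fails at once if the candle is pushed more than 40 mm (distance of candle from where it was at the start of the episode above 0.04 m).
It also fails if it takes over 72 s, if anything falls off the work surface, if the arm or the gripper's body presses on something with over 40 N, if the wrist force passes 120 N, or if a joint passes its speed limit or range.

## Working session

There is one attempt and no reset: what is moved stays moved. The work goes in short steps, Python scripts to look and compute and a tool call to move; the robot and the scene stay as the last step left them, time stands still between calls to the robot, and variables do not carry over. Pictures are saved under pics/ and viewed, and the job is handed in when it is done.

Besides the shell and the picture viewer there is one more tool, called after ">>>" as name(argument=value, ...) on one line, values as JSON. carry_out: Moves the arm, as the interface text tells. Its arguments: {"type":"object","properties":{"series":{"type":"array"}},"required":["series"]}

```bash
ls; mkdir -p pics; python3 - <<'E'
from plant import bot, grab_frame, calibration, workorder
import cv2
s=bot.sense(); print(s); print(bot.grasp_offset)
for n in ["scene","side","wrist"]:
    im=grab_frame(n); cv2.imwrite(f"pics/{n}0.png",im[:,:,::-1]); print(n,calibration(n))
E
```

```text
pics
{'clock': 0.0, 'q': array([-1.34581086,  0.57650705,  0.02486103,  1.43789977, -0.01502245,
        1.12901679, -0.05651343]), 'qvel': array([ 5.88913979e-05,  4.18935777e-04,  1.66008779e-03,  1.72881455e-04,
        1.92957048e-04, -3.80066340e-04,  9.09960438e-04]), 'joint_efforts': array([-4.40671029e-04, -7.65768385e+01,  2.25014202e+00, -2.85977894e+01,
        1.52853120e-02,  1.25301420e-02,  1.87900588e-05]), 'position': array([0.20502373, 0.64275793, 0.3030627 ]), 'eef_rot': array([ 0.57048906, -0.41752571,  0.57139702,  0.41679728]), 'wrist_force': array([-0.4309236 ,  0.08275221, -0.09619451]), 'ft_torque': array([0.02357418, 0.04804305, 0.05643766]), 'gripper_width': 1.0005374052106744}
0.0539
scene {'fovy': 55.84136230042472, 'cx': 274.9377034593286, 'cy': 204.4712100880742, 'k1': 0.010643404449387207, 'R': array([[ 0.79058291,  0.61223197,  0.01227486],
       [ 0.44553516, -0.5613424 , -0.6974189 ],
       [-0.42009175,  0.55683635, -0.71655858]]), 't': array([-0.44228318, -0.19745502,  1.31631583])}
side {'fovy': 42.52919817818644, 'cx': 279.79180377115074, 'cy': 197.61665983239445, 'k1': 0.027275526801842222, 'R': array([[ 0.88100816, -0.47309206, -0.0029195 ],
       [-0.332978  , -0.61567564, -0.71419126],
       [ 0.33608075,  0.63018046, -0.69994451]]), 't': array([-0.47279492,  0.24033833,  1.33956979])}
wrist {'fovy': 65.49391952240576, 'cx': 279.90906663745136, 'cy': 205.23165743857805, 'k1': -0.07417755129492824, 'tool_from_camera': array([[ 1.45030257e-04, -2.77800040e-01,  9.60638911e-01,
        -7.13580789e-02],
       [ 5.89066171e-04, -9.60638730e-01, -2.77800077e-01,
         7.02615616e-02],
       [ 9.99999816e-01,  6.06169302e-04,  2.43209236e-05,
        -4.76006267e-04],
       [ 0.00000000e+00,  0.00000000e+00,  0.00000000e+00,
         1.00000000e+00]])}
```

View pics/scene0.png

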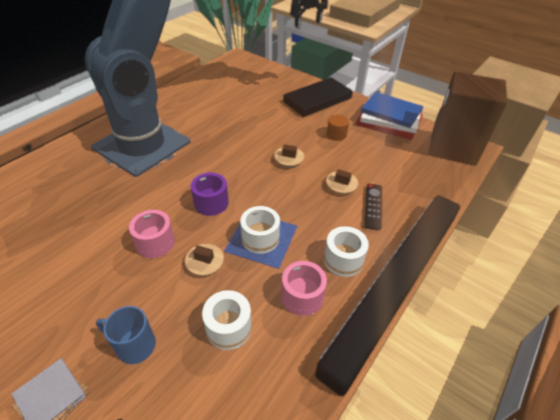

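View pics/side0.png

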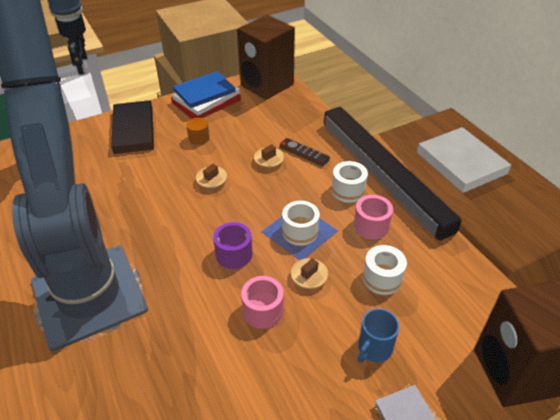

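View pics/wrist0.png

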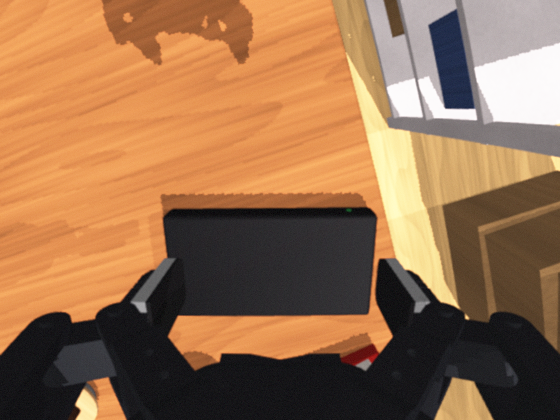

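```bash
cat > h.py <<'E'
import numpy as np, cv2
from plant import bot, grab_frame, calibration, workorder
from scipy.spatial.transform import Rotation as Ro
def K(c):
    f=210/np.tan(np.radians(c['fovy']/2)); return f
def cam(n,s=None):
    c=calibration(n)
    if n=='wrist':
        s=s or bot.sense(); q=s['eef_rot']; Rt=Ro.from_quat([q[1],q[2],q[3],q[0]]).as_matrix()
        T=c['tool_from_camera']; Rc=Rt@T[:3,:3]; o=Rt@T[:3,3]+s['position']
        return c,Rc.T,-Rc.T@o
    return c,c['R'],c['t']
def proj(C,X):
    c,R,t=C; p=np.atleast_2d(X)@R.T+t; a=p[:,:2]/p[:,2:]; r2=(a**2).sum(1,keepdims=True)
    return a*(1+c['k1']*r2)*K(c)+[c['cx'],c['cy']]
def unproj(C,uv,z):
    c,R,t=C; d=(np.atleast_2d(uv)-[c['cx'],c['cy']])/K(c); a=d.copy()
    for _ in range(10): a=d/(1+c['k1']*(a**2).sum(1,keepdims=True))
    o=-R.T@t; D=np.c_[a,np.ones(len(a))]@R
    return o+D*((z-o[2])/D[:,2])[:,None]
def save(n,im): cv2.imwrite(f"pics/{n}.png",im[:,:,::-1])
def circ(c,r,z,n=60):
    a=np.linspace(0,2*np.pi,n,endpoint=False); return np.c_[c[0]+r*np.cos(a),c[1]+r*np.sin(a),np.full(n,z)]
E
python3 - <<'E'
from h import *
S=cam('scene');D=cam('side')
sc={'matcan':(261,218),'can2':(346,240),'can3':(227,306)}
sd={'matcan':(300,215),'can2':(350,177),'can3':(385,264)}
for k in sc: print(k,unproj(S,sc[k],.075)[0].round(3),unproj(D,sd[k],.075)[0].round(3))
sc={'lA':(289,157),'lB':(342,183),'lC':(204,260),'remote':(373,206),'mug':(130,335),'candle':(338,127)}
sd={'lA':(211,179),'lB':(268,158),'lC':(309,274),'remote':(304,152),'mug':(379,335),'candle':(198,130)}
for k in sc: print(k,unproj(S,sc[k],.02)[0].round(3),unproj(D,sd[k],.02)[0].round(3))
for n,(x,y,w,h) in dict(scene=(180,130,200,220),side=(180,130,240,190)).items():
    im=cv2.imread(f'pics/{n}0.png')[y:y+h,x:x+w]; f=3
    im=cv2.resize(im,None,fx=f,fy=f,interpolation=cv2.INTER_CUBIC)[:600,:800]; cv2.imwrite(f'pics/{n}0z.png',im)
E
```

```text
matcan [ 0.561 -0.06   0.075] [ 0.558 -0.073  0.075]
can2 [0.765 0.011 0.075] [ 0.757 -0.011  0.075]
can3 [ 0.661 -0.295  0.075] [ 0.658 -0.314  0.075]
lA [0.434 0.234 0.02 ] [0.426 0.227 0.02 ]
lB [0.628 0.234 0.02 ] [0.62  0.232 0.02 ]
lC [ 0.507 -0.216  0.02 ] [ 0.503 -0.217  0.02 ]
remote [0.744 0.207 0.02 ] [0.733 0.204 0.02 ]
mug [ 0.523 -0.449  0.02 ] [ 0.556 -0.442  0.02 ]
candle [0.469 0.472 0.02 ] [0.482 0.469 0.02 ]
```

View pics/scene0z.png

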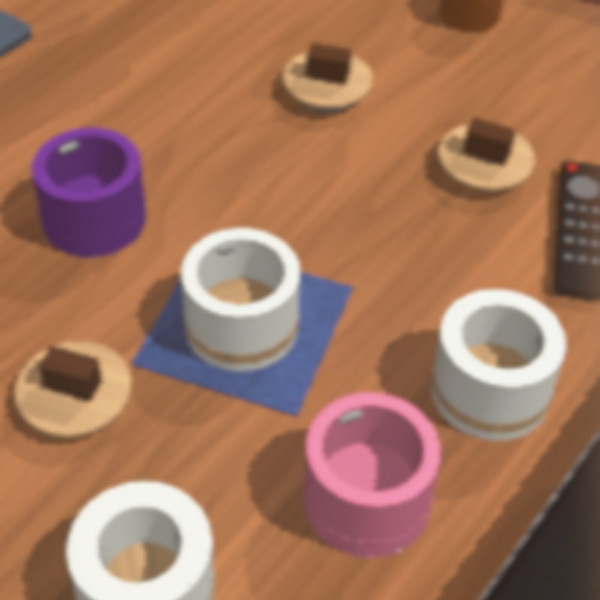

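View pics/side0z.png

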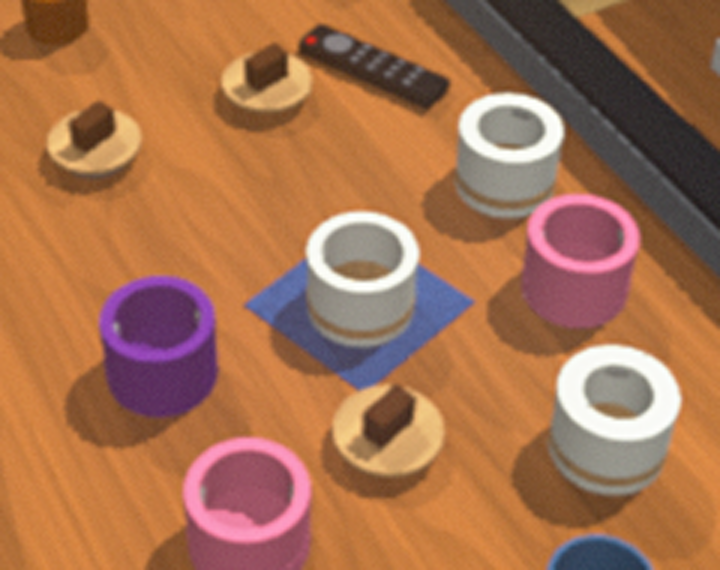

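```bash
cat >> h.py <<'E'
from scipy.optimize import minimize
def hullmask(C,P,ss=4):
    p=proj(C,P); h=cv2.convexHull((p*1.0).astype(np.float32)); m=np.zeros((420*ss,560*ss),np.uint8)
    cv2.fillConvexPoly(m,np.round((h+0.5)*ss*16-8).astype(np.int32),255,shift=4)
    return cv2.resize(m,(560,420),interpolation=cv2.INTER_AREA)/255.
def box(x,y,th,z0,z1,L=.044,W=.024):
    c,s=np.cos(th),np.sin(th)
    return np.array([[x+c*a-s*b,y+s*a+c*b,z] for a in(-L/2,L/2) for b in(-W/2,W/2) for z in(z0,z1)])
def fitbox(views,p0,z0=.0225,z1=.0545,thr=75,nth=True):
    # views: (C,img) ; dark soft mask by red channel
    def soft(im): return np.clip((thr+25-im[:,:,0].astype(float))/50,0,1)
    ms=[]
    for C,im in views:
        c=proj(C,[[p0[0],p0[1],(z0+z1)/2]])[0]; rad=np.abs(proj(C,[[p0[0]+.03,p0[1]+.03,.04]])[0]-c).max()+np.abs(proj(C,[[p0[0],p0[1],.07]])[0]-c).max()
        r=int(max(14,rad)); u,v=int(c[0]),int(c[1]); ms.append((C,soft(im),slice(max(v-r,0),v+r),slice(max(u-r,0),u+r)))
    def cost(p): return sum(((hullmask(C,box(*p,z0,z1))-m)[a,b]**2).sum() for C,m,a,b in ms)
    best=None
    for th in np.arange(0,np.pi,np.pi/8):
        r=minimize(cost,[p0[0],p0[1],th],method='Nelder-Mead',options=dict(initial_simplex=[[p0[0],p0[1],th],[p0[0]+.006,p0[1],th],[p0[0],p0[1]+.006,th],[p0[0],p0[1],th+.3]],xatol=1e-4,fatol=1e-2))
        if best is None or r.fun<best.fun: best=r
    return best
E
python3 - <<'E'
from h import *
S=cam('scene');D=cam('side')
IS=cv2.imread('pics/scene0.png')[:,:,::-1];ID=cv2.imread('pics/side0.png')[:,:,::-1]
for n,p in dict(lA=(.43,.23),lB=(.624,.233),lC=(.505,-.216)).items():
    for v in ([(S,IS)],[(D,ID)],[(S,IS),(D,ID)]):
        r=fitbox(v,p); print(n,r.x.round(4),round(r.fun,2))
def white(im):
    f=im.astype(float); return ((f.min(2)>110)&(f.max(2)-f.min(2)<60)).astype(float)
for n,p in dict(mat=(.56,-.066),c2=(.76,0),c3=(.66,-.305)).items():
  for vs in ([(S,IS)],[(D,ID)]):
    # rim annulus fit
    def cost(q):
        e=0
        for C,im in vs:
            w=white(im); c=proj(C,[[*p,.075]])[0].astype(int); sl=(slice(c[1]-32,c[1]+14),slice(c[0]-32,c[0]+32))
            a=hullmask(C,circ(q,.049,.075))
            if 1:
                i=np.clip(a-hullmask(C,circ(q,abs(q[2]),.075)),0,1)
            bright=np.clip((im.astype(float).min(2)-190)/30,0,1)
            e+=((i-bright)[sl]**2).sum()
        return e
    r=minimize(cost,[*p,.033],method='Nelder-Mead',options=dict(initial_simplex=[[*p,.033],[p[0]+.01,p[1],.033],[p[0],p[1]+.01,.033],[*p,.028]]))
    print(n,r.x.round(4),round(r.fun,1))
E
```

```text
lA [0.4281 0.2356 2.2222] 85.83
lA [0.4339 0.2355 1.2487] 114.56
lA [0.4303 0.2436 1.262 ] 236.4
lB [0.616  0.2476 1.9924] 103.68
lB [0.6321 0.2423 1.1084] 103.17
lB [0.6273 0.2324 1.0801] 241.87
lC [ 0.4973 -0.2126  2.5123] 174.65
lC [ 0.5053 -0.2027  1.0346] 195.81
lC [ 0.5078 -0.2169  0.9738] 406.56
mat [ 0.5631 -0.0671  0.0368] 19.4
mat [ 0.5623 -0.0685  0.0368] 14.1
c2 [0.77   0.0083 0.033 ] 20.7
c2 [0.7694 0.0067 0.0328] 15.3
c3 [ 0.6676 -0.3043  0.0291] 20.5
c3 [ 0.6665 -0.305   0.0285] 12.4
```

```bash
python3 - <<'E'
from h import *
IS=cv2.imread('pics/scene0.png')[:,:,::-1]
print(IS[244:268:2,192:218:2,0]);print(IS[244:268:2,192:218:2,2])
E
```

```text
[[175 173 171 177 198 213 210 207 209 206 195 189 182]
 [175 183 137 118 138 169 203 214 219 219 217 212 200]
 [214 193 114 103 103 103 108 127 150 191 211 220 220]
 [172 118 100 101 102 103 103 103 102 102 148 220 222]
 [130  91  93  98  99 100 101 102 103 101 119 220 227]
 [135  78  70  73  82  90  96  97  98  88  94 207 232]
 [141  87  66  66  66  67  71  76  83  77  88 196 228]
 [176 107  71  67  67  66  67  67  70  74 114 213 223]
 [199 189 167 123  98  75  67  66  68  82 177 222 225]
 [196 198 200 200 195 185 141  96  77 126 218 224 224]
 [196 198 198 199 199 203 202 196 193 217 226 227 228]
 [193 193 195 198 201 201 201 207 220 225 227 228 228]]
[[ 75  73  73  80 101 116 116 115 115 111  99  88  79]
 [ 77  88  64  58  72  94 116 123 126 126 124 121 107]
 [116 107  55  47  47  49  52  67  82 108 121 128 128]
 [ 97  61  47  46  47  48  48  48  48  49  80 127 129]
 [ 72  44  44  45  47  47  48  48  49  48  64 126 133]
 [ 77  40  34  35  39  43  46  46  46  43  50 118 139]
 [ 80  46  32  33  33  34  36  37  41  38  46 111 135]
 [100  59  36  34  34  33  35  34  36  38  62 122 131]
 [114 108  95  69  52  39  33  33  35  43 100 129 131]
 [111 114 115 115 112 105  79  53  41  70 125 132 131]
 [111 113 113 114 114 116 116 112 111 124 133 134 135]
 [110 110 112 113 115 115 116 118 128 132 134 135 135]]
```

```bash
sed -i 's/(thr+25-im\[:,:,0\].astype(float))\/50/(thr+30-im[:,:,0].astype(float))\/60/; s/thr=75/thr=145/' h.py
python3 - <<'E'
from h import *
S=cam('scene');D=cam('side')
IS=cv2.imread('pics/scene0.png')[:,:,::-1];ID=cv2.imread('pics/side0.png')[:,:,::-1]
for n,p in dict(lA=(.43,.23),lB=(.624,.233),lC=(.505,-.216)).items():
    for v in ([(S,IS)],[(D,ID)],[(S,IS),(D,ID)]):
        r=fitbox(v,p); print(n,r.x.round(4),round(r.fun,2))
s=bot.sense();q=s['eef_rot'];print(Ro.from_quat([q[1],q[2],q[3],q[0]]).as_matrix().round(3))
E
```

```text
lA [0.4271 0.2407 0.4014] 139.07
lA [0.4289 0.2359 0.6573] 108.81
lA [0.4286 0.2382 0.5152] 258.39
lB [0.6223 0.2389 0.2924] 169.26
lB [0.6234 0.2357 3.6611] 101.36
lB [0.6228 0.2378 0.3271] 277.77
lC [ 0.5031 -0.2144  0.2838] 145.31
lC [ 0.5037 -0.2154  3.6292] 336.26
lC [ 0.5028 -0.2144  0.3584] 490.0
[[-0.    -0.953  0.304]
 [-0.001  0.304  0.953]
 [-1.    -0.    -0.001]]
```

```bash
cat >> h.py <<'E'
def fitbox2(views,p0,z0=.0225,z1=.0545,th0=.4,thr=145,zc=None):
    ms=[]
    for C,im in views:
        hard=(im[:,:,0]<thr).astype(np.uint8); n,l,st,ce=cv2.connectedComponentsWithStats(hard,connectivity=4)
        c=proj(C,[[p0[0],p0[1],(z0+z1)/2]])[0]; k=l[int(round(c[1])),int(round(c[0]))]
        if k==0: print('no comp',c); continue
        reg=cv2.dilate((l==k).astype(np.uint8),np.ones((3,3)))
        m=np.clip((thr+40-im[:,:,0].astype(float))/80,0,1)*reg
        print('area',st[k]); ms.append((C,m))
    def cost(p): return sum(((hullmask(C,box(*p,z0,z1))-m)**2).sum()/m.sum() for C,m in ms)
    best=None
    for th in (th0-.4,th0,th0+.4):
        r=minimize(cost,[p0[0],p0[1],th],method='Nelder-Mead',options=dict(initial_simplex=[[p0[0],p0[1],th],[p0[0]+.006,p0[1],th],[p0[0],p0[1]+.006,th],[p0[0],p0[1],th+.3]],xatol=1e-4,fatol=1e-4))
        if best is None or r.fun<best.fun: best=r
    return best
E
python3 - <<'E'
from h import *
S=cam('scene');D=cam('side')
IS=cv2.imread('pics/scene0.png')[:,:,::-1];ID=cv2.imread('pics/side0.png')[:,:,::-1]
for n,p in dict(lA=(.4286,.238),lB=(.623,.237),lC=(.503,-.2145)).items():
    for v in ([(S,IS)],[(D,ID)],[(S,IS),(D,ID)]):
        r=fitbox2(v,p); print(n,r.x.round(4),round(r.fun,3))
E
```

```text
area [280 144  17  14 183]
lA [0.4271 0.2407 0.4001] 0.05
area [203 164  15  18 179]
lA [0.4287 0.2358 0.6551] 0.123
area [280 144  17  14 183]
area [203 164  15  18 179]
lA [0.4286 0.2384 0.5185] 0.225
area [333 169  18  16 210]
lB [0.6223 0.2389 0.2924] 0.045
area [262 145  14  16 168]
lB [0.6231 0.2357 0.5096] 0.093
area [333 169  18  16 210]
area [262 145  14  16 168]
lB [0.6233 0.2378 0.3511] 0.175
area [191 245  23  19 283]
lC [ 0.5029 -0.2142  0.3104] 0.087
area [301 258  17  22 240]
lC [ 0.5036 -0.2156  0.4896] 0.124
area [191 245  23  19 283]
area [301 258  17  22 240]
lC [ 0.5031 -0.2148  0.4004] 0.239
```

```bash
python3 - <<'E'
from h import *
S=cam('scene');D=cam('side')
rows=[]
for C,n in((S,'scene'),(D,'side')):
    im=cv2.imread(f'pics/{n}0.png'); r=[]
    for p in ((.4286,.238),(.623,.237),(.503,-.2145)):
        c=proj(C,[[*p,.02]])[0]; t=cv2.getRectSubPix(im,(44,44),tuple(map(float,c))); r.append(cv2.resize(t,(264,264),interpolation=cv2.INTER_CUBIC))
    rows.append(np.hstack(r))
cv2.imwrite('pics/lids.png',np.vstack(rows))
E
```

```text
(no output)
```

View pics/lids.png

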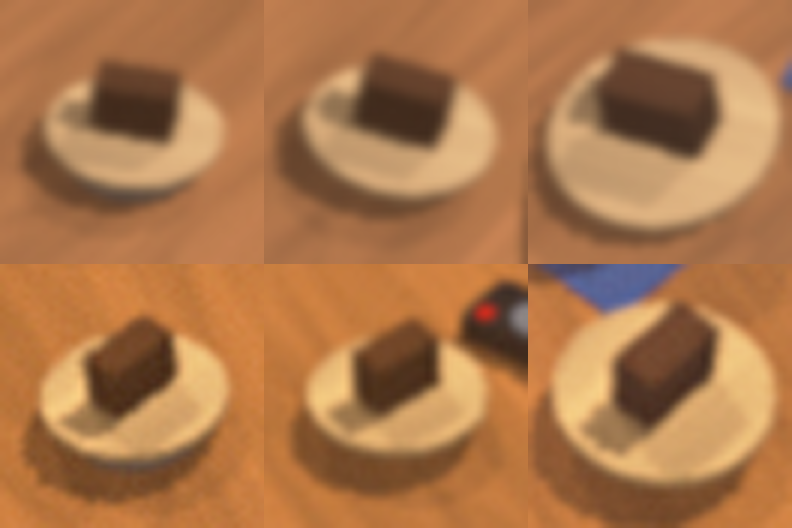

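>>> carry_out(series=[[20,-100,-95,-0.25,1],[40,-200,-190,-0.5,1],[60,-300,-285,-0.7,1],[83,-336,-318,-0.8,1],[83,-336,-318,-0.8,1],[83,-336,-318,-0.8,1],[83,-336,-318,-0.8,1],[83,-336,-318,-0.8,1],[83,-336,-318,-0.8,1],[83,-336,-318,-0.8,1]])

```text
clock: 0.98
position: [0.4038, 0.282, 0.2307]
eef_rot: [-0.363, 0.607, -0.363, -0.607]
wrist_force: [1.4, -0.6, 0.2]
gripper_width: 1.001
```

```bash
cat >> h.py <<'E'
def rot(s): q=s['eef_rot']; return Ro.from_quat([q[1],q[2],q[3],q[0]]).as_matrix()
def shift(P,th=None,s=None):
    s=s or bot.sense(); R=rot(s); d=R.T@(np.array(P)-s['position'])*1000
    a=np.arctan2(R[1,2],R[0,2]); y=None
    if th is not None:
        y=-((th+np.pi/2-a+np.pi/2)%np.pi-np.pi/2)
    print('t',round(float(s['clock']),2),'pos',s['position'].round(4),'shift mm',d.round(1),'yaw',y,'bar angle now',round(float(a-np.pi/2)%np.pi,3),'tilt',np.round(-R[2,0],4),'F',s['wrist_force'].round(1),'w',round(float(s['gripper_width']),3))
    return d,y
E
python3 - <<'E'
from h import *
s=bot.sense(); im=grab_frame('wrist'); save('w1',im); W=cam('wrist',s)
print(proj(W,[[.4286,.238,.0385]]),s['qvel'].round(2))
shift([.4286,.238,.22],.5,s)
E
```

```text
[[220.32619929 200.14119688]] [ 0.92  0.04  0.08  0.27  0.   -0.33  0.96]
t 0.98 pos [0.4038 0.282  0.2307] shift mm [ 10.7  -1.1 -50.5] yaw -0.008731483153029629 bar angle now 0.491 tilt 1.0 F [ 1.4 -0.6  0.2] w 1.001
```

View pics/w1.png

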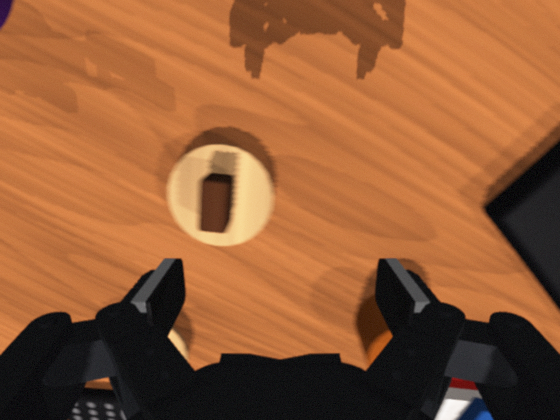

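```bash
python3 - <<'E'
from h import *
grab_frame('wrist');grab_frame('wrist');grab_frame('wrist')
s=bot.sense(); im=grab_frame('wrist'); save('w2',im); W=cam('wrist',s)
print(proj(W,[[.4286,.238,.0385]]),s['qvel'].round(2))
shift([.4286,.238,.22],.5,s)
for thr in (110,145):
    r=fitbox2([(W,im)],(.4286,.238),th0=.5,thr=thr); print(r.x.round(4),r.fun)
E
```

```text
[[219.66701259 200.10846168]] [-0.05 -0.   -0.03 -0.02 -0.    0.   -0.01]
t 1.18 pos [0.4038 0.2827 0.2307] shift mm [ 10.8  -1.  -51.1] yaw -0.012178716769442488 bar angle now 0.488 tilt 1.0 F [0.4 0.2 0.5] w 0.998
area [ 202  173   35   59 1823]
[0.4296 0.2382 0.3309] 0.20047977677134404
area [ 201  163   37   70 2028]
[0.4287 0.238  0.3492] 0.059331179107897196
```

View pics/w2.png

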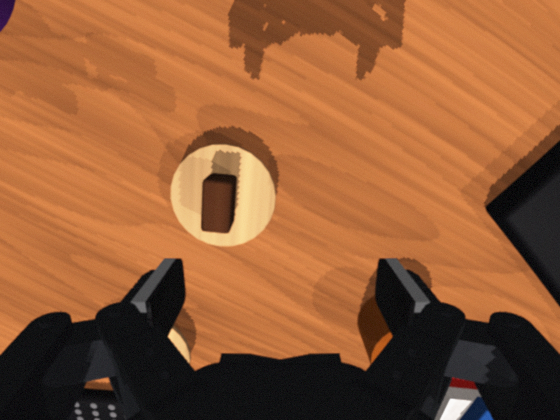

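>>> carry_out(series=[[20,0,-25,0.05,1],[45,-1,-51,0.06,1],[70,-1,-51,0.06,1],[70,-1,-51,0.06,1],[70,-1,-51,0.06,1],[70,-1,-51,0.06,1],[70,-1,-51,0.06,1],[70,-1,-51,0.06,1],[70,-1,-51,0.06,1],[70,-1,-51,0.06,1]])

```text
clock: 2.07
position: [0.4282, 0.2399, 0.1616]
eef_rot: [-0.382, 0.596, -0.381, -0.595]
wrist_force: [-0.1, 0.1, -0.0]
gripper_width: 0.998
```

```bash
python3 - <<'E'
from h import *
s=bot.sense(); im=grab_frame('wrist'); save('w3',im); W=cam('wrist',s)
print(proj(W,[[.4286,.238,.0385]]),s['qvel'].round(2))
shift([.4286,.238,.099],.35,s)
for thr in (120,145):
    r=fitbox2([(W,im)],(.4286,.238),th0=.4,thr=thr); print(r.x.round(4),r.fun)
E
```

```text
[[277.71659739 226.23622102]] [ 0.    0.01  0.    0.    0.   -0.   -0.  ]
t 2.07 pos [0.4282 0.2399 0.1616] shift mm [62.6  0.5 -1.9] yaw 0.08173247830877406 bar angle now 0.432 tilt 1.0 F [-0.1  0.1 -0. ] w 0.998
area [ 257  189   41   81 3061]
[0.4297 0.2379 0.4157] 0.1232076189000098
area [ 257  177   42   94 3332]
[0.429  0.2375 0.3867] 0.06288667479704024
```

View pics/w3.png

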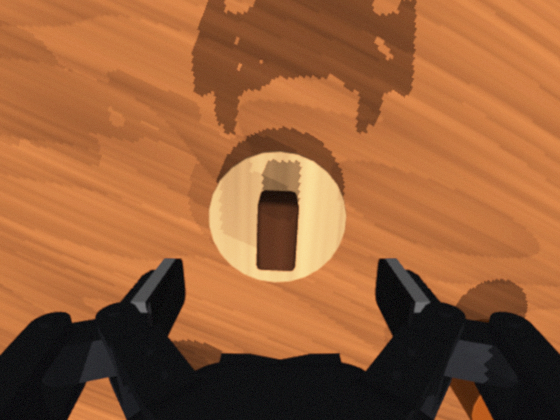

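```bash
python3 - <<'E'
from h import *
s=bot.sense(); im=cv2.imread('pics/w3.png')[:,:,::-1]; W=cam('wrist',s)
R=rot(s)
for dy in (-2,0,2):
    p=np.array([.4286,.238,0])+R[:,1]*dy/1000
    c=proj(W,circ(p,.047,.0225)); c2=proj(W,circ(p,.047,.0165)); b=proj(W,box(p[0],p[1],.41,.0225,.0545))
    print(dy,c.min(0).round(1),c.max(0).round(1),c2.min(0).round(1),c2.max(0).round(1),b.min(0).round(1),b.max(0).round(1))
f=im.astype(float); m=(f[:,:,2]>95)&(f[:,:,0]>190); 
n,l,st,ce=cv2.connectedComponentsWithStats(m.astype(np.uint8)); k=np.argsort(-st[1:,4])[:3]+1; print(st[k])
d=(f[:,:,0]<90); print(im[180:290:4,278])
E
```

```text
-2 [209.3 151.9] [347.1 282.7] [211.  150.8] [345.4 278.6] [257.3 189.4] [299.8 273.1]
0 [209.1 148.7] [347.3 280.3] [210.9 147.7] [345.6 276.2] [257.3 186.5] [299.8 270.1]
2 [208.9 145.6] [347.4 277.8] [210.7 144.7] [345.7 273.8] [257.2 183.5] [299.9 267.1]
[[ 209  152  137  131 9738]]
[[161 119  79]
 [137 102  69]
 [135 101  69]
 [ 25  14   2]
 [ 35  19  15]
 [ 34  19  13]
 [ 64  36  23]
 [ 85  49  29]
 [ 92  55  34]
 [ 90  53  31]
 [ 97  56  34]
 [103  59  36]
 [104  59  34]
 [104  62  37]
 [102  57  34]
 [104  58  34]
 [105  59  37]
 [104  58  35]
 [105  58  33]
 [101  56  34]
 [101  54  32]
 [103  59  37]
 [100  55  33]
 [242 200 135]
 [244 208 144]
 [244 205 142]
 [188 112  63]
 [207 127  67]]
```

>>> carry_out(series=[[30,-1,-2,0.02,1],[55,-1,-2,0.02,1],[62,-1,-2,0.02,1],[62,-1,-2,0.02,0],[62,-1,-2,0.02,0],[62,-1,-2,0.02,0],[62,-1,-2,0.02,0],[62,-1,-2,0.02,0],[62,-1,-2,0.02,0],[62,-1,-2,0.02,0]])

```text
clock: 2.95
position: [0.4303, 0.2383, 0.1001]
eef_rot: [-0.388, 0.592, -0.387, -0.591]
wrist_force: [-1.6, -0.7, 8.5]
gripper_width: 0.271
```

```bash
python3 - <<'E'
from h import *
s=bot.sense(); im=grab_frame('wrist'); save('w4',im); W=cam('wrist',s)
shift([.5627,-.0678,.26],None,s)
E
```

```text
t 2.95 pos [0.4303 0.2383 0.1001] shift mm [-160.     0.6 -333.4] yaw None bar angle now 0.411 tilt 1.0 F [-1.6 -0.7  8.5] w 0.271
```

View pics/w4.png

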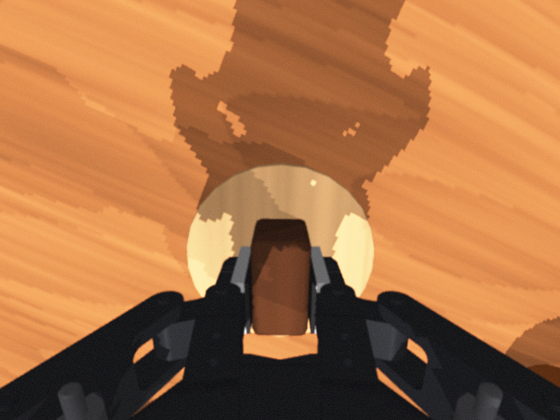

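>>> carry_out(series=[[-35,0,0,0,0],[-70,0,-10,0,0],[-90,0,-45,0,0],[-110,0,-85,0,0],[-130,0,-120,0,0],[-140,0,-160,0,0],[-140,0,-200,0,0],[-140,0,-240,0,0],[-140,0,-280,0,0],[-140,0,-320,0,0]])

```text
clock: 3.83
position: [0.5581, -0.0574, 0.2398]
eef_rot: [-0.388, 0.592, -0.387, -0.591]
wrist_force: [0.8, 1.2, -0.1]
gripper_width: 0.271
```

```bash
python3 - <<'E'
from h import *
s=bot.sense(); shift([.5627,-.0678,.21],None,s)
ims=[grab_frame(n) for n in('scene','side')]
out=[]
for n,im in zip(('scene','side'),ims):
    save(n+'1',im); C=cam(n); c=proj(C,[[*s['position'][:2],.13]])[0]
    t=cv2.getRectSubPix(im[:,:,::-1].copy(),(90,120),tuple(map(float,c))); out.append(cv2.resize(t,None,fx=4.4,fy=4.4,interpolation=cv2.INTER_CUBIC))
cv2.imwrite('pics/h1.png',np.hstack(out)); print(bot.sense()['wrist_force'])
E
```

```text
t 3.83 pos [ 0.5581 -0.0574  0.2398] shift mm [ 29.8  -0.  -11.4] yaw None bar angle now 0.411 tilt 1.0 F [ 0.8  1.2 -0.1] w 0.271
[ 0.65762276  0.14658534 -0.47548443]
```

View pics/h1.png

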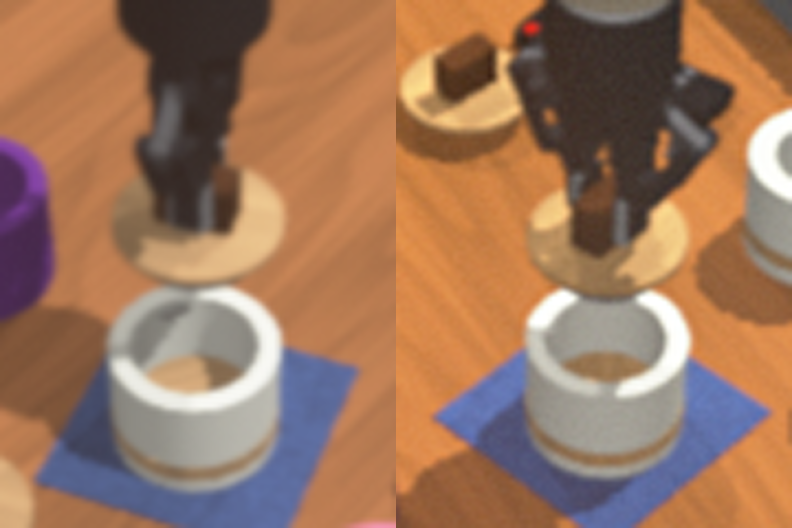

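```bash
cat >> h.py <<'E'
def fitdisc(n,im,p0,zt,show=None):
    C=cam(n); f=im.astype(float)
    gray=f.max(2)
    c=proj(C,[[*p0,zt-.003]])[0].round().astype(int)
    if show: print(im[c[1]-20:c[1]+24:2,c[0]].tolist())
    return C,c
E
python3 - <<'E'
from h import *
for n in('scene','side'):
    im=cv2.imread(f'pics/{n}1.png')[:,:,::-1]
    C,c=fitdisc(n,im,(.558,-.0574),.1622); print(n,c)
    for r in range(c[1]-6,c[1]+26,2): print(r,im[r,c[0]-26:c[0]+28:3].tolist() if r==c[1] else [tuple(int(k) for k in im[r,c[0]+d]) for d in(-26,-22,-18,-12,0,8,16,18,20,22,26)])
E
```

```text
scene [260 193]
187 [(180, 119, 77), (190, 125, 80), (163, 117, 80), (150, 119, 86), (62, 52, 49), (76, 52, 38), (236, 198, 143), (232, 190, 136), (210, 149, 101), (192, 127, 82), (189, 125, 81)]
189 [(187, 124, 79), (183, 120, 78), (158, 120, 85), (142, 113, 82), (61, 52, 49), (73, 50, 36), (235, 196, 141), (235, 196, 141), (219, 164, 114), (190, 126, 82), (190, 126, 81)]
191 [(188, 124, 80), (181, 119, 77), (148, 114, 82), (133, 106, 77), (61, 51, 49), (85, 61, 44), (231, 190, 137), (231, 190, 136), (219, 166, 117), (192, 129, 84), (192, 127, 82)]
193 [[184, 122, 79], [181, 119, 77], [175, 118, 78], [130, 103, 75], [130, 103, 75], [131, 104, 76], [121, 95, 70], [96, 79, 66], [71, 58, 51], [86, 79, 75], [94, 80, 72], [77, 54, 40], [221, 178, 128], [230, 189, 137], [231, 190, 137], [228, 185, 133], [192, 128, 83], [190, 126, 81]]
195 [(184, 121, 78), (183, 122, 78), (138, 104, 75), (138, 110, 80), (138, 112, 87), (191, 151, 109), (233, 193, 140), (231, 190, 137), (206, 152, 106), (192, 127, 82), (186, 123, 79)]
197 [(181, 120, 77), (191, 126, 82), (152, 109, 75), (158, 126, 91), (201
[... 4294 characters left out ...]
, 75), (250, 250, 242), (157, 154, 144), (159, 155, 144), (253, 255, 252), (226, 186, 150), (205, 129, 68), (210, 133, 71), (198, 127, 68)]
208 [(207, 130, 72), (204, 128, 71), (212, 133, 73), (254, 255, 254), (164, 160, 151), (162, 158, 149), (254, 255, 252), (252, 255, 252), (213, 146, 102), (206, 129, 70), (210, 135, 75)]
210 [(208, 131, 75), (205, 132, 71), (204, 127, 69), (255, 255, 251), (166, 162, 151), (160, 155, 146), (253, 254, 249), (254, 255, 254), (237, 224, 194), (204, 128, 69), (210, 134, 72)]
212 [(220, 137, 76), (209, 132, 72), (198, 124, 65), (188, 184, 173), (165, 160, 153), (160, 158, 148), (227, 227, 215), (253, 254, 251), (251, 252, 244), (209, 135, 86), (216, 136, 76)]
```

```bash
cat >> h.py <<'E'
def fitheld(n,im,p0,zt,r=.047,h=.006):
    C=cam(n); f=im.astype(float)+1e-3; q=f[:,:,1]/f[:,:,0]; lo,hi=(.66,.81) if n=='scene' else (.63,.825)
    soft=np.clip((q-lo)/(hi-lo),0,1); bl=cv2.dilate(((f[:,:,0]<100)|(q>.88)).astype(np.uint8),np.ones((3,3)))
    c=proj(C,[[*p0,zt-.003]])[0].round().astype(int); w=np.zeros_like(soft); w[c[1]-26:c[1]+26,c[0]-30:c[0]+30]=1; w*=(1-bl)
    def cost(p): return (w*(hullmask(C,np.r_[circ(p,r,zt),circ(p,r,zt-h)])-soft)**2).sum()
    m=minimize(cost,p0,method='Nelder-Mead',options=dict(initial_simplex=[p0,[p0[0]+.005,p0[1]],[p0[0],p0[1]+.005]],xatol=1e-4,fatol=1e-2))
    return m
def fitcan(n,im,p0,z=.075,rm=.037):
    C=cam(n); c=proj(C,[[*p0,z]])[0].astype(int)
    bright=np.clip((im.astype(float).min(2)-190)/30,0,1); sl=(slice(c[1]-32,c[1]+14),slice(c[0]-32,c[0]+32))
    def cost(q): return ((np.clip(hullmask(C,circ(q,.049,z))-hullmask(C,circ(q,rm,z)),0,1)-bright)[sl]**2).sum()
    return minimize(cost,p0,method='Nelder-Mead',options=dict(initial_simplex=[p0,[p0[0]+.005,p0[1]],[p0[0],p0[1]+.005]],xatol=1e-4,fatol=1e-2))
E
python3 - <<'E'
from h import *
s=bot.sense();print(s['position'])
for n in('scene','side'):
    im=cv2.imread(f'pics/{n}1.png')[:,:,::-1]; im0=cv2.imread(f'pics/{n}0.png')[:,:,::-1]
    m=fitheld(n,im,(.558,-.0574),.1622); print(n,m.x.round(4),m.fun)
    for z in(.075,.077):
      m=fitcan(n,im0,(.5627,-.0678),z); print('can',n,z,m.x.round(4),m.fun)
    for l in((.4286,.238),(.623,.237),(.503,-.2145)): m=fitheld(n,im0,l,.0225); print('lid0',m.x.round(4),m.fun)
E
```

```text
[ 0.55918136 -0.06314365  0.2393883 ]
scene [ 0.5561 -0.0531] 26.678526978687177
can scene 0.075 [ 0.5629 -0.0671] 20.84516339869281
can scene 0.077 [ 0.5641 -0.0684] 23.33644752018454
lid0 [0.4301 0.2377] 13.503572778561953
lid0 [0.6238 0.2376] 35.66034061676004
lid0 [ 0.5042 -0.2135] 78.0111722564243
side [ 0.5616 -0.0665] 79.9136837463325
can side 0.075 [ 0.5626 -0.0684] 14.654133025759323
can side 0.077 [ 0.5615 -0.0702] 15.659158016147636
lid0 [0.429  0.2356] 63.923307477936895
lid0 [0.6252 0.2381] 54.953598381164596
lid0 [ 0.5054 -0.2133] 121.5049977635867
```

```bash
python3 - <<'E'
from h import *
grab_frame('side');grab_frame('side')
s=bot.sense();shift([.5627,-.0678,.19],None,s);print(s['qvel'].round(2))
E
```

```text
t 4.03 pos [ 0.5577 -0.0566  0.2391] shift mm [ 49.1  -0.2 -12.2] yaw None bar angle now 0.408 tilt 1.0 F [-0.7 -0.1 -1. ] w 0.27
[-0.04 -0.01 -0.03  0.02 -0.01 -0.   -0.01]
```

Overshoot settled out (the jaw end of the last row was at full speed). I move over the canister and let it settle.

>>> carry_out(series=[[10,0,-4,0,0],[25,0,-8,0,0],[40,0,-12,0,0],[47,0,-12,0,0],[49,0,-12,0,0],[49,0,-12,0,0],[49,0,-12,0,0],[49,0,-12,0,0],[49,0,-12,0,0],[49,0,-12,0,0]])

```text
clock: 4.87
position: [0.5628, -0.0662, 0.1905]
eef_rot: [-0.388, 0.592, -0.387, -0.591]
wrist_force: [0.3, -0.3, -1.4]
gripper_width: 0.269
```

```bash
python3 - <<'E'
from h import *
s=bot.sense(); shift([.5627,-.0678,.17],None,s); print(s['qvel'].round(3))
out=[]
for n in('scene','side'):
    im=grab_frame(n)
    save(n+'2',im); C=cam(n); c=proj(C,[[*s['position'][:2],.1]])[0]
    zt=s['position'][2]-.0776
    for l,h in(((.5627,-.0678),.006),): m=fitheld(n,im,l,zt,h=h); print(n,m.x.round(4),m.fun)
    t=im[:,:,::-1].copy()
    t=cv2.resize(cv2.getRectSubPix(t,(70,90),tuple(map(float,c))),None,fx=5.6,fy=5.6,interpolation=cv2.INTER_CUBIC); out.append(t)
cv2.imwrite('pics/h2.png',np.hstack(out)); print(bot.sense()['position'])
E
```

```text
t 4.87 pos [ 0.5628 -0.0662  0.1905] shift mm [20.5  0.8 -1.4] yaw None bar angle now 0.411 tilt 1.0 F [ 0.3 -0.3 -1.4] w 0.269
[ 0.003  0.004 -0.     0.002  0.001 -0.     0.001]
scene [ 0.5698 -0.073 ] 43.86417911266375
side [ 0.5596 -0.0721] 63.64507823124484
[ 0.56272342 -0.06626963  0.19034101]
```

View pics/h2.png

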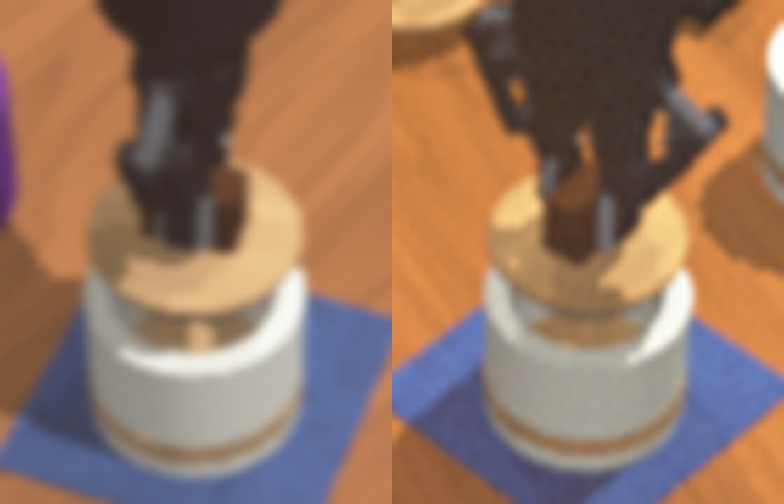

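```bash
cat >> h.py <<'E'
def lat(n,im,p,zt,zr=.075,pc=(.5627,-.0678)):
    "lateral (image column) centre of held disc and of the canister wall, in px, vs model -> mm to move disc to the right in image"
    C=cam(n); f=im.astype(float)+1e-3; q=f[:,:,1]/f[:,:,0]; mx=f.max(2)
    mid=.735
    P=proj(C,np.r_[circ(p,.047,zt),circ(p,.047,zt-.006)]); r0=int(round(P[:,1].mean())); res=[]
    def cross(line,x0,dirn,thr):
        # go inward from x0 along dirn until line>thr
        x=x0
        while line[x]<thr: x+=dirn
        a=line[x-dirn];b=line[x]; return x-dirn+dirn*(thr-a)/(b-a)
    L=P[:,0].min();Rr=P[:,0].max(); ls=[];rs=[]
    for r in range(r0-5,r0+6):
        line=q[r]
        ls.append(cross(line,int(L)-6,1,mid)); rs.append(cross(line,int(Rr)+6,-1,mid))
    l=np.sort(ls)[:5].mean(); rr=np.sort(rs)[-5:].mean()
    Q=proj(C,np.r_[circ(pc,.049,zr),circ(pc,.049,0.02)]); r1=int(proj(C,[[*pc,zr]])[0,1]); cl=[];cr=[]
    for r in range(r1+8,r1+20):
        line=f[r].min(0) if 0 else q[r]
        b=f[r,:,2]/f[r,:,0]
        cl.append(cross(b,int(Q[:,0].min())-5,1,.75)); cr.append(cross(b,int(Q[:,0].max())+5,-1,.75))
    print(n,'disc',round(l,2),round(rr,2),'model',L.round(2),Rr.round(2),'can',np.round(np.median(cl),2),np.round(np.median(cr),2),'model',Q[:,0].min().round(2),Q[:,0].max().round(2))
E
python3 - <<'E'
from h import *
s=bot.sense();p=s['position'];print(p)
for n in('scene','side'):
    im=cv2.imread(f'pics/{n}2.png')[:,:,::-1]
    lat(n,im,p[:2],p[2]-.0776)
E
```

```text
[ 0.56272342 -0.06626963  0.19034101]
scene disc 241.05 279.14 model 240.46 279.22 can 234.14 323.46 model 240.0 279.34
side disc 283.0 318.24 model 282.48 318.52 can 289.26 333.45 model 281.98 318.9h.py:95: RuntimeWarning: divide by zero encountered in scalar divide
  a=line[x-dirn];b=line[x]; return x-dirn+dirn*(thr-a)/(b-a)
```

```bash
python3 - <<'E'
from h import *
pc=(.5627,-.0678)
for n in('scene','side'):
    im=cv2.imread(f'pics/{n}0.png')[:,:,::-1]; C=cam(n); Q=proj(C,circ(pc,.049,.075)); w=im[:,:,0].astype(float)*0+im.astype(float)[:,:,2]
    r=int(proj(C,[[*pc,.075]])[0,1]); 
    for rr in range(r-4,r+6,3):
        l=[int(Q[:,0].min())-4+i for i in range(9)]; print(n,rr,w[rr,l].astype(int), w[rr,[int(Q[:,0].max())-4+i for i in range(9)]].astype(int))
    print(Q.min(0),Q.max(0))
E
```

```text
scene 216 [ 83  83  83  84 109 171 221 235 237] [233 238 234 211 151  94  77  78  79]
scene 219 [ 81  81  82 103 160 218 235 237 234] [213 234 238 232 195 128  88  80  80]
scene 222 [ 65  60  61  90 155 216 234 238 234] [221 235 238 234 207 161 145 144 143]
scene 225 [ 57  63  78  93 121 176 222 235 237] [237 238 233 213 177 160 155 150 147]
[240.00125778 205.98854283] [279.33549956 235.23890276]
side 209 [ 65  65  66  64  65 101 186 242 247] [244 246 248 209 133  67  63  62  67]
side 212 [ 69  68  65  61  92 181 240 247 245] [195 237 246 246 234 154  79  65  67]
side 215 [ 63  66  64  66  90 171 235 244 245] [188 236 244 247 245 180  90  63  66]
side 218 [ 80 110 149 168 164 153 188 235 245] [238 245 244 240 201 152 120  94  76]
[281.98410945 200.1397286 ] [318.89764802 226.72657416]
```

>>> carry_out(series=[[4,1,-1,0,0],[8,1,-1,0,0],[11,1,-1,0,0],[13,1,-1,0,0],[15,1,-1,0,0],[17,1,-1,0,0],[18,1,-1,0,0],[18,1,-1,0,0],[18,1,-1,0,0],[18,1,-1,0,0]])

```text
clock: 5.8
position: [0.5622, -0.0676, 0.1721]
eef_rot: [-0.387, 0.592, -0.387, -0.591]
wrist_force: [0.3, 0.8, -1.0]
gripper_width: 0.273
```

```bash
python3 - <<'E'
from h import *
s=bot.sense(); shift([.5627,-.0678,.17],None,s); print(s['ft_torque'])
E
```

```text
t 5.8 pos [ 0.5622 -0.0676  0.1721] shift mm [ 2.1 -0.4 -0.4] yaw None bar angle now 0.411 tilt 1.0 F [ 0.3  0.8 -1. ] w 0.273
[ 0.01882474 -0.02428929  0.01404759]
```

>>> carry_out(series=[[2,0,0,0,0],[4,0,0,0,0],[6,0,0,0,0],[8,0,0,0,0],[9,0,0,0,0],[10,0,0,0,0],[11,0,0,0,0],[12,0,0,0,0],[13,0,0,0,0],[13,0,0,0,0]])

```text
clock: 6.63
position: [0.5624, -0.0676, 0.1587]
eef_rot: [-0.387, 0.592, -0.387, -0.591]
wrist_force: [2.2, 1.0, -3.5]
gripper_width: 0.276
```

```bash
python3 - <<'E'
from h import *
s=bot.sense(); shift([.5627,-.0678,.17],None,s); print(s['ft_torque'])
E
```

```text
t 6.63 pos [ 0.5624 -0.0676  0.1587] shift mm [-11.3  -0.2  -0.3] yaw None bar angle now 0.411 tilt 1.0 F [ 2.2  1.  -3.5] w 0.276
[-0.10636335 -0.67259022  0.04135681]
```

>>> carry_out(series=[[0.5,0,0,0,0],[1,0,0,0,0],[1.5,0,0,0,0],[2,0,0,0,0],[2,0,0,0,0],[2,0,0,0,0],[2,0,0,0,0],[2,0,0,0,0],[2,0,0,0,0],[2,0,0,0,0]])

```text
clock: 7.47
position: [0.5624, -0.0676, 0.1586]
eef_rot: [-0.388, 0.592, -0.387, -0.591]
wrist_force: [-4.8, 0.3, 19.3]
gripper_width: 0.269
```

```bash
python3 - <<'E'
from h import *
s=bot.sense(); shift([.5627,-.0678,.17],None,s); print(s['ft_torque'])
E
```

```text
t 7.47 pos [ 0.5624 -0.0676  0.1586] shift mm [-11.4  -0.2  -0.4] yaw None bar angle now 0.411 tilt 1.0 F [-4.8  0.3 19.3] w 0.269
[0.14991425 0.74832688 0.04178154]
```

>>> carry_out(series=[[-0.5,0,0,0,0],[-1,0,0,0,0],[-1.5,0,0,0,0],[-1.8,0,0,0,0],[-2,0,0,0,0],[-2.1,0,0,0,0],[-2.2,0,0,0,0],[-2.2,0,0,0,0],[-2.2,0,0,0,0],[-2.2,0,0,0,0]])

```text
clock: 8.3
position: [0.5624, -0.0676, 0.1587]
eef_rot: [-0.387, 0.592, -0.387, -0.592]
wrist_force: [4.9, -0.8, -7.4]
gripper_width: 0.271
```

```bash
python3 - <<'E'
from h import *
s=bot.sense(); shift([.5627,-.0678,.17],None,s); print(s['ft_torque'])
E
```

```text
t 8.3 pos [ 0.5624 -0.0676  0.1587] shift mm [-11.3  -0.2  -0.3] yaw None bar angle now 0.411 tilt 1.0 F [ 4.9 -0.8 -7.4] w 0.271
[-0.16308657 -1.2936075   0.0463739 ]
```

>>> carry_out(series=[[1,0,0,0,0],[2,0,0,0,0],[2.2,0,0,0,0],[2.2,0,0,0,0],[1,0,0,0,0],[1,0,0,0,1],[1,0,0,0,1],[1,0,0,0,1],[1,0,0,0,1],[1,0,0,0,1]])

```text
clock: 9.13
position: [0.5618, -0.0676, 0.1579]
eef_rot: [0.387, -0.591, 0.388, 0.592]
wrist_force: [-0.1, 0.3, -0.2]
gripper_width: 0.953
```

>>> carry_out(series=[[-20,0,0,0,1],[-60,0,0,0,1],[-100,0,0,0,1],[-140,0,0,0,1],[-160,60,0,0,1],[-160,100,0,0,1],[-160,110,0,0,1],[-160,110,0,0,1],[-160,110,0,0,1],[-160,110,0,0,1]])

```text
clock: 9.97
position: [0.4616, -0.1114, 0.3184]
eef_rot: [-0.388, 0.592, -0.387, -0.591]
wrist_force: [0.4, -1.1, -0.1]
gripper_width: 1.002
```

```bash
python3 - <<'E'
from h import *
s=bot.sense(); shift([.5627,-.0678,.17],None,s)
W=cam('wrist',s); ims={n:grab_frame(n) for n in('wrist','scene','side')}
out=[]
for n,im in ims.items():
    save(n+'9',im); C=cam(n,s); c=proj(C,[[.5625,-.0676,.08]])[0]; print(n,c)
    if n!='wrist':
        t=im[:,:,::-1].copy(); t=cv2.resize(cv2.getRectSubPix(t,(80,90),tuple(map(float,c))),None,fx=5,fy=5,interpolation=cv2.INTER_CUBIC); out.append(t)
        for zt in(.081,):
            m=fitheld(n,im,(.5625,-.0676),zt); print(m.x.round(4),m.fun)
        m=fitbox2([(C,im)],(.5625,-.0676),z0=.081,z1=.113,th0=.41); print(m.x.round(4),m.fun)
cv2.imwrite('pics/h9.png',np.hstack(out))
E
```

```text
t 9.97 pos [ 0.4616 -0.1114  0.3184] shift mm [ 148.5 -110.    -0.4] yaw None bar angle now 0.411 tilt 1.0 F [ 0.4 -1.1 -0.1] w 1.002
wrist [280.24138985 286.82518714]
scene [259.65617907 218.67720183]
[ 0.5624 -0.0683] 69.50842402902006
area [248 205  21  18 270]
[ 0.5603 -0.0676  0.4128] 0.10672701735357802
side [300.36557574 211.77634752]
[ 0.5598 -0.0703] 70.04185422005166
area [293 199  16  20 214]
[ 0.5605 -0.0697  0.6024] 0.12354485985455287
```

View pics/h9.png

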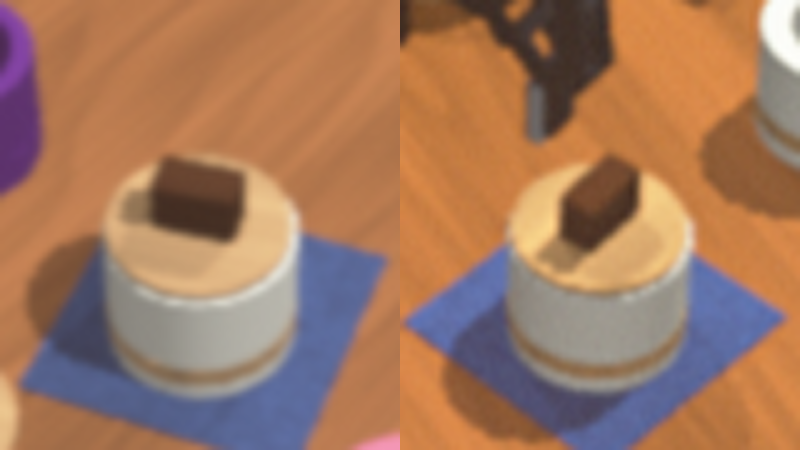

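View pics/wrist9.png

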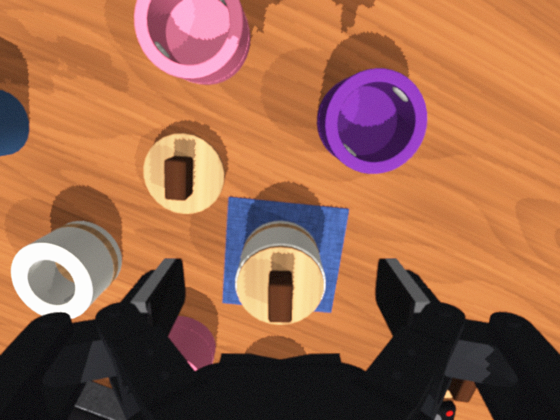

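View pics/scene9.png

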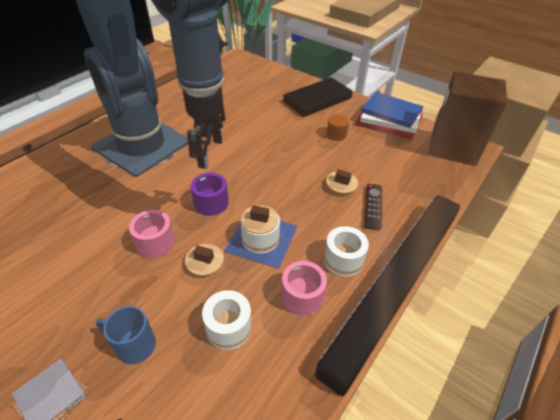

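```bash
python3 - <<'E'
from h import *
s=bot.sense(); print(s['clock'],s['wrist_force'],abs(s['qvel']).max()); print(workorder.finish_job())
E
```

```text
10.1167 [-0.54605981  0.37538783 -0.43033983] 0.00332791873106477
the job is handed in; nothing more can be done
None
```

The canister on the mat is closed with a lid that snapped on and held, and I handed the job in at 10.1 s of the 72 s allowed.

- **Choosing the lid:** A camera fit of the mat canister's mouth gave about 74 mm, the widest of the three. The lid at about (0.43, 0.24) was the only one showing its plug under the disc in both views, so I tried it first. It fitted, so I did not try the other two, and they were never touched.
- **Fit and hold:** The lid entered without resistance and stopped at the expected home height, standing firm under a 19 N push. It did not move under a 7.4 N upward tug, more than the 5 N it has to hold. I pressed it home again, opened the gripper and backed away.
- **Last checks:** The pictures show the lid flat on the rim with an even white margin round it. The other two lids are still on the tabletop, and the remote, mug and candle look unmoved by eye. The arm was clear and still.
- **Checks that disagreed:** The rough camera fits of the seated lid differ by about 2–3 mm between the two views. I put that down to white and shadowed pixels in the fit, since the plug cannot sit more than about 1.2 mm off centre. The catches' positions cannot be read directly; the tug is the evidence for the snap.

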